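# Load the lapping machine with inkstone blanks and set its pressure

## Task

Load the lapping machine: put the three uncut stone blanks one by one into the three pockets of the carrier, one flat on the floor of each pocket, lowering each into its pocket rather than letting it fall from a height. Then turn the pressure knob until the black pointer stands inside the green band of the scale. Leave the carved inkstone and the loose tools (chisel, brush, hammer) where they are.

Things in the scene. Friction and masses are not known exactly. Their poses are not given: they have to be found in the camera images.
- blank_a: uncut inkstone blank, plain solid dark slate-grey stone brick, 100 mm long (its x) by 50 mm wide (y) by 36 mm high (z), about 0.45 kg, lying flat on the table; origin at the centre of its underside, z up. The three blanks are the same size and interchangeable.
- blank_b: uncut inkstone blank, plain solid purple-brown stone brick, 100 mm long (its x) by 50 mm wide (y) by 36 mm high (z), about 0.45 kg, lying flat on the table; origin at the centre of its underside, z up. The three blanks are the same size and interchangeable.
- blank_c: uncut inkstone blank, plain solid grey-green stone brick, 100 mm long (its x) by 50 mm wide (y) by 36 mm high (z), about 0.45 kg, lying flat on the table; origin at the centre of its underside, z up. The three blanks are the same size and interchangeable.
- machine: bench-top lapping machine, grey body 300 mm (its x) by 420 mm (its y) by 100 mm high, fixed; origin at the centre of its underside; a steel lap plate (280 mm across, 15 mm thick) at +y, a black control deck with knob and scale at -y
- carrier: blue carrier ring fixed on the lap plate, 252 mm across, 14 mm thick; origin at the centre of its underside, 115 mm above the table; its three pockets lie 66 mm from the centre, 120 degrees apart, each with its long side across the radius (tangential), in a triangle
- pocket0: one of the three identical rectangular pockets of the blue carrier ring on the lap plate: 108 mm long (its x) by 58 mm wide (its y), 4 mm of play on each side of a blank; origin at the centre of the pocket's floor (the steel lap plate, 115 mm above the table), z up. 14 mm deep: walls end 129 mm above the table; a seated blank stands 22 mm proud.
- pocket1: one of the three identical rectangular pockets of the blue carrier ring on the lap plate: 108 mm long (its x) by 58 mm wide (its y), 4 mm of play on each side of a blank; origin at the centre of the pocket's floor (the steel lap plate, 115 mm above the table), z up. 14 mm deep: walls end 129 mm above the table; a seated blank stands 22 mm proud.
- pocket2: one of the three identical rectangular pockets of the blue carrier ring on the lap plate: 108 mm long (its x) by 58 mm wide (its y), 4 mm of play on each side of a blank; origin at the centre of the pocket's floor (the steel lap plate, 115 mm above the table), z up. 14 mm deep: walls end 129 mm above the table; a seated blank stands 22 mm proud.
- knob (a joint): pressure knob, angle in rad, range 0 to 4, grows as it is turned CLOCKWISE seen from above; starts near 2; stiff enough to stay where it is left. Each radian of growth moves the pointer 20 mm towards the machine's -y (to the right as seen from the robot); turning back moves it the other way.
- knob_grip (a point): point on the axis of the white pressure knob, at the height to grip it; knob: a disc 52 mm across with a grip bar on it, 49 mm long (the point's x, turning with the knob), 14 mm thick (its y), 32 mm high. This point is 137 mm above the table, 7 mm below the bar's top, 23 mm above the disc. At the start the bar lies within 12 degrees of the machine's x
- pointer_tip (a point): far tip of the thin black pointer (2 mm wide, lying along the machine's x) under the scale's clear window on the machine's deck, beyond the knob; it slides along the machine's y only, driven by the knob; the window keeps fingers off it
- green_band: green band on the white scale under the window, 6 mm wide along its y (which is the machine's y, the pointer's travel) and 36 mm long along x; origin at its centre, fixed. It lies 16 to 30 mm to one side of the middle of the scale, the orange band to the other side.
- orange_band: orange band of the same size on the other side of the scale, the setting for other work; fixed
- inkstone: finished, carved dark grey inkstone, 110 x 62 x 26 mm, with a square well and a narrow groove cut in its top; lies among the blanks; origin at the centre of its underside; not to be moved
- chisel: tapered rusty iron chisel handle, 180 mm long, lying on the table; bystander
- brush: brush, 160 mm long, lying on the table; bystander
- mallet: hammer, 240 mm long, lying on the table; bystander
Not all that is in view belongs to the job. Leave any orange look-alike of the blank_a alone.

How it is judged:
On the way, in this order (a step that is already met when the one before it is completed fails the run):
1. a first blank lies flat in a pocket ((((distance between blank_a and pocket0 below 0.01 m and angle between blank_a's own z axis and vertical below 0.08 rad) or (distance between blank_a and pocket1 below 0.01 m and angle between blank_a's own z axis and vertical below 0.08 rad) or (distance between blank_a and pocket2 below 0.01 m and angle between blank_a's own z axis and vertical below 0.08 rad)) or ((distance between blank_b and pocket0 below 0.01 m and angle between blank_b's own z axis and vertical below 0.08 rad) or (distance between blank_b and pocket1 below 0.01 m and angle between blank_b's own z axis and vertical below 0.08 rad) or (distance between blank_b and pocket2 below 0.01 m and angle between blank_b's own z axis and vertical below 0.08 rad)) or ((distance between blank_c and pocket0 below 0.01 m and angle between blank_c's own z axis and vertical below 0.08 rad) or (distance between blank_c and pocket1 below 0.01 m and angle between blank_c's own z axis and vertical below 0.08 rad) or (distance between blank_c and pocket2 below 0.01 m and angle between blank_c's own z axis and vertical below 0.08 rad)))), for 0.2 s.
2. two blanks lie flat in pockets (((((distance between blank_a and pocket0 below 0.01 m and angle between blank_a's own z axis and vertical below 0.08 rad) or (distance between blank_a and pocket1 below 0.01 m and angle between blank_a's own z axis and vertical below 0.08 rad) or (distance between blank_a and pocket2 below 0.01 m and angle between blank_a's own z axis and vertical below 0.08 rad)) and ((distance between blank_b and pocket0 below 0.01 m and angle between blank_b's own z axis and vertical below 0.08 rad) or (distance between blank_b and pocket1 below 0.01 m and angle between blank_b's own z axis and vertical below 0.08 rad) or (distance between blank_b and pocket2 below 0.01 m and angle between blank_b's own z axis and vertical below 0.08 rad))) or (((distance between blank_a and pocket0 below 0.01 m and angle between blank_a's own z axis and vertical below 0.08 rad) or (distance between blank_a and pocket1 below 0.01 m and angle between blank_a's own z axis and vertical below 0.08 rad) or (distance between blank_a and pocket2 below 0.01 m and angle between blank_a's own z axis and vertical below 0.08 rad)) and ((distance between blank_c and pocket0 below 0.01 m and angle between blank_c's own z axis and vertical below 0.08 rad) or (distance between blank_c and pocket1 below 0.01 m and angle between blank_c's own z axis and vertical below 0.08 rad) or (distance between blank_c and pocket2 below 0.01 m and angle between blank_c's own z axis and vertical below 0.08 rad))) or (((distance between blank_b and pocket0 below 0.01 m and angle between blank_b's own z axis and vertical below 0.08 rad) or (distance between blank_b and pocket1 below 0.01 m and angle between blank_b's own z axis and vertical below 0.08 rad) or (distance between blank_b and pocket2 below 0.01 m and angle between blank_b's own z axis and vertical below 0.08 rad)) and ((distance between blank_c and pocket0 below 0.01 m and angle between blank_c's own z axis and vertical below 0.08 rad) or (distance between blank_c and pocket1 below 0.01 m and angle between blank_c's own z axis and vertical below 0.08 rad) or (distance between blank_c and pocket2 below 0.01 m and angle between blank_c's own z axis and vertical below 0.08 rad))))), for 0.2 s.
3. all three blanks lie flat in the pockets (((distance between blank_a and pocket0 below 0.01 m and angle between blank_a's own z axis and vertical below 0.08 rad) or (distance between blank_b and pocket0 below 0.01 m and angle between blank_b's own z axis and vertical below 0.08 rad) or (distance between blank_c and pocket0 below 0.01 m and angle between blank_c's own z axis and vertical below 0.08 rad)) and ((distance between blank_a and pocket1 below 0.01 m and angle between blank_a's own z axis and vertical below 0.08 rad) or (distance between blank_b and pocket1 below 0.01 m and angle between blank_b's own z axis and vertical below 0.08 rad) or (distance between blank_c and pocket1 below 0.01 m and angle between blank_c's own z axis and vertical below 0.08 rad)) and ((distance between blank_a and pocket2 below 0.01 m and angle between blank_a's own z axis and vertical below 0.08 rad) or (distance between blank_b and pocket2 below 0.01 m and angle between blank_b's own z axis and vertical below 0.08 rad) or (distance between blank_c and pocket2 below 0.01 m and angle between blank_c's own z axis and vertical below 0.08 rad))), for 0.2 s.
4. the pointer is inside the green band (y of pointer_tip in the frame of green_band between -0.003 and 0.003 m), for 0.2 s.
At the end, for the whole second after the job is handed in: Each pocket holds one blank (origin of the blank within 10 mm of the pocket's floor centre, tilted less than 0.08 rad), at rest (below 20 mm/s), and the pointer's centre line is within 3 mm of the centre of the green band, that is inside it (all of step 3 and all of step 4 and linear speed of each of blank_a, blank_b, blank_c below 0.02 m/s); the robot touches nothing.
It fails at once if the carved inkstone or a tool is shifted by more than 25 mm (distance of any of inkstone, chisel, brush, mallet from where it was at the start of the episode above 0.025 m).
It fails at once if a blank let go falls from a height (moves faster than 0.9 m/s untouched by the fingers, a fall of about 40 mm) ((linear speed of blank_a above 0.9 m/s and contact force between the fingers and blank_a below 0.05 N) or (linear speed of blank_b above 0.9 m/s and contact force between the fingers and blank_b below 0.05 N) or (linear speed of blank_c above 0.9 m/s and contact force between the fingers and blank_c below 0.05 N)).
It also fails if it takes over 72 s, if anything falls off the work surface, if the arm or the gripper's body presses on something with over 40 N, if the wrist force passes 120 N, or if a joint passes its speed limit or range.

## Robot

A 6-joint arm with a two-finger parallel gripper is mounted at the origin on the work surface. World frame = base frame: x ahead of the robot, y to its left, z up, the work surface at z = 0. Lengths are in m, angles in rad, forces in N, time in s.
With the tool pointing down it reaches from about 0.35 to 0.975 m from the base axis. Payload 4.9 kg.
Tool frame: the origin (TCP) lies midway between the tips of the shut fingers; the grasp point (between the pads) lies 19 mm behind it (ctrl.hold_point_z is the distance from the TCP to the grasp point, in m); z points along the fingers, y is the line along which they close (so a half turn about z gives the same grasp; the last joint's range is limited). The gripper opens to 85 mm and grips with 20 to 120 N. Pads are 22 mm wide; open, the fingers measure 114 mm over their backs; the gripper's body (76 mm by 85 mm) begins 54 mm behind the grasp point. The pads swing forward as they close: fully open they stand 13 mm farther back than shut.
Start: joints at [-1.455, 0.053, 1.613, -0, 1.476, -0.119], TCP at [0.145, -0.608, 0.231] pointing down, gripper open.
Joint ranges: [-3.01, 3.01], [-1.01, 2.22], [0.06, 2.58], [-1.02, 4.17], [0.09, 2.62], [-3.14, 3.14]. Speed limits (rad/s): [2.57, 2.57, 3.14, 3.14, 3.14, 3.14].

## Interface

Orientations are given as a rotation vector (axis times angle).
In Python, from station import status, viewer, finish_job, ctrl gives the robot as it stands.
- The arm moves only by the shell command python3 -m jog 'ROWS' [FORCE]. ROWS is JSON, a list of rows, each a list of 7 numbers: the turn, a rotation vector about the tool's x, y, z each as a share of 5 degrees, from -1 to 1, then the shift along the tool's x, y, z each as a share of 30 mm, from -1 to 1, then the opening, from -1 (shut) to 1 (fully open). A call has 1 to 5 rows; each row shifts and turns the commanded pose from where the row before left it, along the tool's axes as they then stand; what a row does not reach is not made up. A row lasts 1/8 s, in which the tool goes at most 62.5 mm and 10.7 degrees, less where a joint would pass 70% of its speed; a pose out of reach is approached as far as the arm can. A call with a number of a shift or a turn outside -1 to 1 is refused whole. A call with a gripper value outside its range is refused whole. The fingers move at their own pace and stop on an object; FORCE is the grip in N (left out, the last holds). Time passes only in rows, so rows that do not move let the fingers close. It gives the time, the measured TCP pose, the force, the opening and the grip force at its end, in the units of the state.
- status.get_obs(): the state, without advancing time (a new reading comes with each control period).
- viewer.get_image(name): name is "scene" or "side" or "wrist"; returns a dict with "img" (480x640x3 uint8, red, green, blue), "fovy" (degrees; the focal length in pixels is half the picture's height over the tangent of half this angle, whatever the lens; pixels are square), "cx", "cy" (the principal point, pixels), "rvec" (rotation vector, rad) and "tvec" (3), from world to camera coordinates, as OpenCV has them. Camera axes: x right, y down, z forward; pixel columns grow to the right and rows downward; lengths in m; the calibration is good to about 2 mm. A picture is of the moment at which its call begins. There is no depth.
- finish_job(): hands the job in; it is judged then, once.
The state is a dict: "t": time; "q": joint angles; "dq": joint speeds; "effort": joint torques, N m; "tool_pos": TCP position; "tool_rot": TCP orientation; "contact_force": force on the tool from outside, world axes, zero at the start; "wrist_torque": the same for the moment, N m; "opening": finger opening in m; "grip_force": force on a finger pad.
Only numpy, scipy, OpenCV 4.12 (cv2) and the standard library are available. Lean on these libraries where they do the work, as an engineer would, in place of code of your own. Each camera call takes 0.05 s, during which the arm holds its last target. There are 200 camera calls.

## Working session

There is one attempt and no reset: what is moved stays moved. The work goes in short steps, Python scripts to look and compute and a shell command to move; the robot and the scene stay as the last step left them, time stands still between calls to the robot, and variables do not carry over. Pictures are saved under pics/ and viewed, at most 10 in all, crops included, and the job is handed in when it is done.

```bash
ls; mkdir -p pics; python3 - <<'E'
from station import status, viewer, ctrl
import cv2
print(status.get_obs(), ctrl.hold_point_z)
for n in ("scene","side"):
    d=viewer.get_image(n); print({k:v for k,v in d.items() if k!="img"})
    cv2.imwrite(f"pics/{n}0.png",d["img"][:,:,::-1])
E
```

```text
pics
{'t': 0.0, 'q': array([-1.45499006e+00,  5.33581331e-02,  1.61430866e+00,  7.60504370e-07,
        1.47598967e+00, -1.18999893e-01]), 'dq': array([-0.00076011,  0.00053798, -0.00045575,  0.00097488, -0.00053205,
       -0.00060832]), 'effort': array([ 3.41464411e-04, -3.93683374e+01, -3.70175314e+01, -4.83880319e-05,
        7.17724470e-03, -1.06565658e-06]), 'tool_pos': array([ 0.14533682, -0.60722278,  0.23005347]), 'tool_rot': array([-3.11791689e+00, -3.67744088e-01, -6.36150132e-06]), 'contact_force': array([ 0.40181237, -0.24404168,  0.33650682]), 'wrist_torque': array([-0.0205874 ,  0.02217411, -0.07552241]), 'grip_force': 0.0, 'opening': 0.08560946024754137} 0.0187
{'fovy': 47.92158045364097, 'cx': 321.6767700952274, 'cy': 237.30522815256177, 'rvec': array([ 2.10293881,  1.36689505, -0.50581313]), 'tvec': array([-0.25973495, -0.29374605,  1.89630973])}
{'fovy': 46.59070656319327, 'cx': 321.4094270374516, 'cy': 235.16326580529184, 'rvec': array([ 2.30808986, -0.17563966,  0.05038538]), 'tvec': array([-0.52227885,  0.17140409,  1.30301733])}
```

View pics/scene0.png

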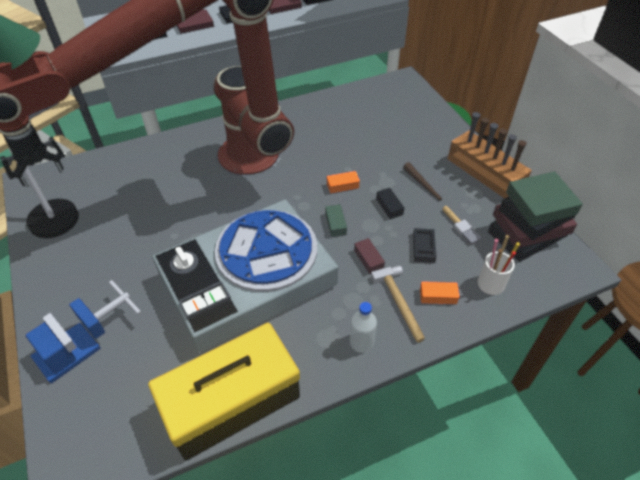

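View pics/side0.png

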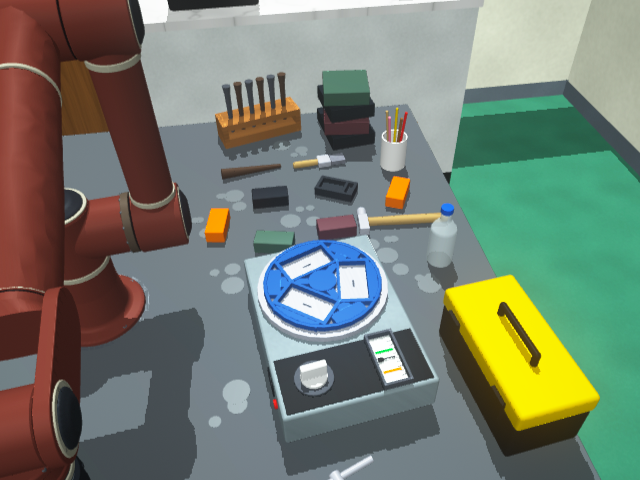

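The scene view shows the green blank at (336,220), the purple one at (369,254) with the hammer head beside it at (385,271), the grey one at (390,203) and the inkstone at (424,245). The carrier is at (266,247), the knob at (182,260) and the scale at (205,300). In the side view the carrier is at (322,285), the knob at (314,376) and the scale at (388,358), with the green band on the far (+y) side.

```bash
cat > h.py <<'E'
import numpy as np, cv2
from scipy.spatial.transform import Rotation as R
from station import status, viewer
def look(n):
    d=viewer.get_image(n); h=d["img"].shape[0]; f=h/2/np.tan(np.radians(d["fovy"])/2)
    d["K"]=np.array([[f,0,d["cx"]],[0,f,d["cy"]],[0,0,1]]); d["R"]=R.from_rotvec(d["rvec"]).as_matrix()
    return d
def cast(d,px,z):
    px=np.atleast_2d(np.asarray(px,float))
    r=np.c_[px,np.ones(len(px))]@np.linalg.inv(d["K"]).T@d["R"]
    c=-d["R"].T@np.asarray(d["tvec"]).ravel()
    return c+r*((z-c[2])/r[:,2])[:,None]
def proj(d,P): return cv2.projectPoints(np.atleast_2d(np.asarray(P,float)),np.asarray(d["rvec"]),np.asarray(d["tvec"]),d["K"],None)[0].reshape(-1,2)
def rect(xy):
    (c,s,a)=cv2.minAreaRect((np.asarray(xy)[:,:2]*1e3).astype(np.float32))
    if s[0]<s[1]: s=s[::-1]; a+=90
    return np.round(c,1),np.round(s,1),round((a+90)%180-90,1)
def comps(d,m,z,amin=60):
    n,l,st,ce=cv2.connectedComponentsWithStats(m.astype(np.uint8))
    for i in range(1,n):
        if st[i,4]>=amin:
            ys,xs=np.where(l==i); P=cast(d,np.c_[xs,ys],z)
            print(ce[i].round(0),st[i,4],rect(P),'mean',(P.mean(0)[:2]*1e3).round(1))
E
python3 - <<'E'
from h import *
for n,boxes in (("scene",[(315,195,355,245),(350,230,390,275),(370,180,410,220)]),("side",[(245,225,305,260),(310,210,362,242),(245,180,295,212)])):
    d=look(n); I=d["img"]; H=cv2.cvtColor(I,cv2.COLOR_RGB2HSV)
    print(n)
    m=(H[...,0]>100)&(H[...,0]<125)&(H[...,1]>150)&(H[...,2]>70)
    m=cv2.morphologyEx(m.astype(np.uint8),cv2.MORPH_OPEN,np.ones((3,3)))
    nn,l,st,ce=cv2.connectedComponentsWithStats(m); i=[i for i in range(1,nn) if 200<ce[i][1]<320 and 200<ce[i][0]<400]; i=max(i,key=lambda i:st[i,4])
    ys,xs=np.where(l==i); hull=cv2.convexHull(np.c_[xs,ys].astype(np.int32)).reshape(-1,2)
    e=cv2.minEnclosingCircle((cast(d,hull,.129)[:,:2]*1e3).astype(np.float32)); print("carrier",e, cv2.fitEllipse((cast(d,hull,.129)[:,:2]*1e3).astype(np.float32)))
    x,y,w,h=cv2.boundingRect(hull)
    wm=np.zeros(m.shape,bool); wm[y:y+h,x:x+w]=(H[y:y+h,x:x+w,1]<60)&(H[y:y+h,x:x+w,2]>170)
    comps(d,wm,.115,100)
    S=[]
    for (a,b,c,e) in boxes:
        S.append(cv2.resize(I[b:e,a:c],(260,260),interpolation=cv2.INTER_NEAREST))
    cv2.imwrite(f"pics/b_{n}.png",np.hstack(S)[:,:,::-1])
a=cv2.imread("pics/b_scene.png");b=cv2.imread("pics/b_side.png");cv2.imwrite("pics/b.png",np.vstack([a,b]))
E
```

```text
scene
carrier ((517.238525390625, -111.42581939697266), 123.0771484375) ((517.9588012695312, -111.5112533569336), (242.71971130371094, 245.05955505371094), 87.37202453613281)
[282. 232.] 417 (array([484.3, -50.1]), array([97.7, 44.6]), 23.0) mean [484.9 -50.2]
[242. 242.] 483 (array([ 471.1, -163.4]), array([93.1, 52.3]), -36.5) mean [ 471.7 -163.8]
[270. 264.] 512 (array([ 575., -120.]), array([100.4,  46.2]), 83.5) mean [ 575.3 -120.5]
[303. 269.] 121 (array([624.4, -42.6]), array([87.7, 22.2]), -57.5) mean [627.7 -45.9]
side
carrier ((516.1553955078125, -116.99295806884766), 129.28297424316406) ((514.5177612304688, -116.68737030029297), (249.014892578125, 257.70184326171875), 171.04296875)
[368. 249.] 439 (array([636.8, -24.5]), array([137.5,  64.7]), -59.2) mean [633.3 -21.6]
[269. 260.] 136 (array([404.5, -23.5]), array([81.3, 29. ]), 56.7) mean [408.5 -20.9]
[306. 264.] 633 (array([489.2, -46. ]), array([100.1,  44.2]), 23.2) mean [488.1 -47. ]
[353. 282.] 845 (array([ 581.8, -114.7]), array([93.4, 56.5]), 83.2) mean [ 581.5 -116. ]
[307. 304.] 843 (array([ 476.7, -160.3]), array([101. ,  47.8]), -36.5) mean [ 476.9 -161.3]
[277. 318.] 239 (array([ 410.8, -183.5]), array([119.2,  27.7]), -57.3) mean [ 411.  -189.6]
[366. 318.] 270 (array([ 588.1, -213.5]), array([124.9,  30.1]), 36.0) mean [ 589.2 -217.9]
```

View pics/b.png

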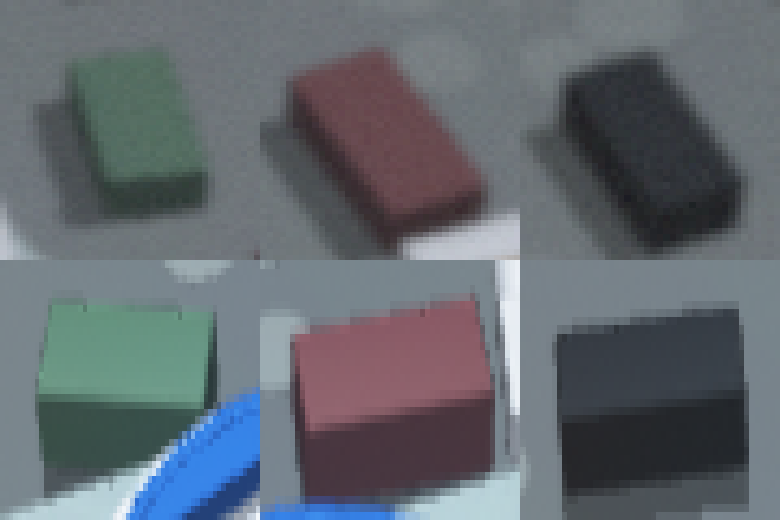

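The crops show three clean brick tops. In the side view they are brighter than the front faces, so I can mask the top faces there.

```bash
python3 - <<'E'
from h import *
d=look("side"); I=d["img"].astype(int)
def blob(box,f):
    a,b,c,e=box; m=np.zeros(I.shape[:2],bool); m[b:e,a:c]=f(I[b:e,a:c]); comps(d,m,.036,80)
print(I[235,274],I[246,274],I[220,337],I[234,337],I[190,270],I[202,270],I[216,300])
blob((245,225,305,260),lambda p:(p[...,1]-p[...,0]>25)&(p[...,1]>p[...,2]+8)&(p[...,1]>105))
blob((310,210,362,242),lambda p:(p[...,0]-p[...,1]>20)&(p[...,0]>100))
blob((245,180,295,212),lambda p:(p.sum(-1)<230)&(p[...,2]>50))
d=look("scene"); I=d["img"].astype(int)
print(I[215,336],I[233,338],I[250,368],I[200,390],I[225,345])
blob((315,195,355,245),lambda p:(p[...,1]-p[...,0]>10)&(p[...,1]>p[...,2]+3)&(p[...,1]>68))
blob((350,230,390,275),lambda p:(p[...,0]-p[...,1]>15)&(p[...,0]>78))
d=look("wrist"); print({k:v for k,v in d.items() if k in("tvec","rvec","fovy")}); cv2.imwrite("pics/w0.png",d["img"][:,:,::-1])
print("wrist cam pos",-d["R"].T@d["tvec"], "axes",d["R"].round(3))
E
```

```text
[104 149 130] [56 80 74] [140  94 104] [71 54 63] [55 62 70] [37 40 44] [121 133 141]
[274. 237.] 495 (array([425.2, 138.6]), array([97.2, 48.6]), -13.5) mean [425.4 138.1]
[336. 222.] 455 (array([591.6, 169. ]), array([97.5, 48. ]), 1.4) mean [591.1 168.7]
[269. 193.] 387 (array([428.2, 323.9]), array([99.2, 49.4]), 0.6) mean [428.1 323.6]
[ 83 107  97] [47 61 57] [102  74  80] [52 56 62] [ 86 107  96]
[335. 217.] 410 (array([428.9, 140. ]), array([103. ,  51.5]), -13.4) mean [429.8 140.1]
[369. 253.] 429 (array([593.3, 171.2]), array([98.3, 46.7]), 0.9) mean [594.4 171.1]
{'fovy': 61.95172557265531, 'rvec': array([-2.2706161 ,  1.79374844,  0.27354048]), 'tvec': array([-0.62516743, -0.03811592,  0.38113762])}
wrist cam pos [ 0.21922617 -0.59097508  0.37448814] axes [[ 0.231 -0.973 -0.001]
 [-0.929 -0.221  0.296]
 [-0.289 -0.067 -0.955]]
```

```bash
cat >> h.py <<'E'
def pose():
    o=status.get_obs(); M=R.from_rotvec(o["tool_rot"]).as_matrix()
    return o,M,np.degrees(np.arctan2(M[1,0],M[0,0]))
def to(*wps):
    "each wp x,y,z[m],yaw[deg]: turn first, then shift; prints units"
    o,M,y0=pose(); p=o["tool_pos"]
    print("t",round(o["t"],2),"at",(p*1e3).round(1),"yaw",round(y0,1),"tilt",np.degrees(np.arccos(-M[2,2])).round(2),"open",round(o["opening"],4),"grip",round(o["grip_force"],1),"F",o["contact_force"].round(1))
    for w in wps:
        w=np.array(w,float); dy=(w[3]-y0+90)%180-90; y0=y0+dy; a=np.radians(y0); D=(w[:3]-p)/.03; p=w[:3]
        print(" turn rz",round(-dy/5,2),"| shift",np.round([D[0]*np.cos(a)+D[1]*np.sin(a),D[0]*np.sin(a)-D[1]*np.cos(a),-D[2]],2))
E
python3 -m jog '[[0,0,1,0,0,-0.2,1],[0,0,1,0,0,-0.2,1],[0,0,1,0,0,-0.2,1],[0,0,1,0,0,-0.2,1],[0,0,1,0,0,-0.2,1]]'
python3 -m jog '[[0,0,0.4,0,0,0,1],[0,0,0,0,0,0,1]]'
python3 -c "
from h import *
to((.36,-.35,.25,-13.5),(.4265,.139,.22,-13.5))"
```

```text
t: 0.98
tool_pos: [0.1454, -0.6078, 0.2614]
tool_rot: [-3.125, 0.321, 0.0]
contact_force: [-0.2, -0.3, 0.0]
opening: 0.0854
grip_force: 0.0
t: 1.23
tool_pos: [0.1454, -0.6077, 0.261]
tool_rot: [-3.119, 0.369, 0.0]
contact_force: [-0.2, 0.2, 0.3]
opening: 0.0852
grip_force: 0.0
t 1.23 at [ 145.4 -607.7  261. ] yaw -13.5 tilt 0.02 open 0.0852 grip 0.0 F [-0.2  0.2  0.3]
 turn rz -0.0 | shift [  4.95 -10.02   0.37]
 turn rz -0.0 | shift [ -1.65 -16.37   1.  ]
```

```bash
J="python3 -m jog"
python3 -m jog '[[0,0,0,0.5,-1,0,1],[0,0,0,0.5,-1,0,1],[0,0,0,0.5,-1,0,1],[0,0,0,0.5,-1,0,1],[0,0,0,0.5,-1,0,1]]' >/dev/null
python3 -m jog '[[0,0,0,0.5,-1,0,1],[0,0,0,0.5,-1,0,1],[0,0,0,0.5,-1,0,1],[0,0,0,0.5,-1,0,1],[0,0,0,0.5,-1,0,1]]' | head -2
python3 -m jog '[[0,0,0,0.2,-1,0,1],[0,0,0,0.2,-1,0,1],[0,0,0,0.2,-1,0,1],[0,0,0,0.2,-1,0,1],[0,0,0,0.2,-1,0,1]]'|head -2
python3 -c "
from h import *
to((.4265,.139,.22,-13.5))
d=look('wrist'); cv2.imwrite('pics/w1.png',d['img'][:,:,::-1])
np.savez('pics/w1.npz',**d)
print(proj(d,[(.516,-.115,.129)]))
"
```

```text
t: 2.48
tool_pos: [0.362, -0.3503, 0.2609]
t: 3.1
tool_pos: [0.426, -0.2115, 0.2609]
t 3.1 at [ 426.  -211.5  260.9] yaw -13.5 tilt 0.02 open 0.0854 grip 0.0 F [-0.2  0.5  0.6]
 turn rz 0.0 | shift [ -2.71 -11.36   1.36]
[[147.04102224 137.12567879]]
```

View pics/w1.png

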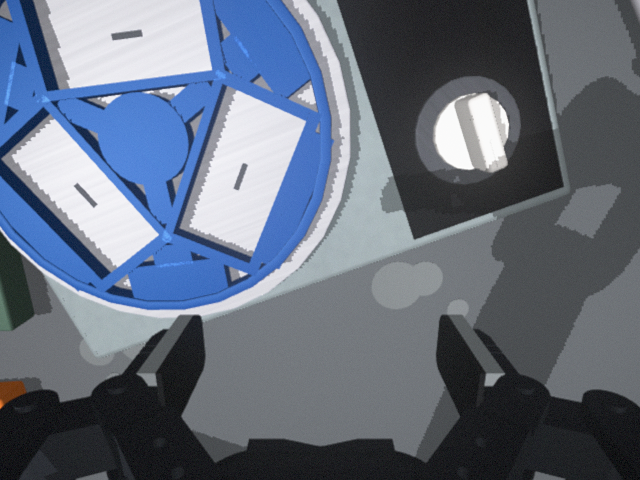

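The wrist view shows the carrier hub at (145,139), close to my prediction, with pocket floors around the marks at (127,35), (85,194) and (240,176). The knob bar is at (482,132). I'll cast these to world points.

```bash
cat > car.py <<'E'
from h import *
d=dict(np.load('pics/w1.npz')); I=d['img']; H=cv2.cvtColor(I,cv2.COLOR_RGB2HSV)
def c(px,z): return (cast(d,px,z)[:,:2]*1e3).round(1)
print("hub",c([(145,139)],.129))
print("marks",c([(127,35),(85,194),(240,176)],.115))
# pocket floor + wall-top outline: non-blue inside; blue top outline at z .129
m=(H[...,0]>100)&(H[...,0]<125)&(H[...,1]>140)&(H[...,2]>60)
w=(~m).astype(np.uint8); w[320:]=0
wh=((H[...,1]<60)&(H[...,2]>190)).astype(np.uint8); wh[320:]=0
for nm,mm,z in(("white",wh,.115),):
    n,l,st,ce=cv2.connectedComponentsWithStats(cv2.morphologyEx(mm,cv2.MORPH_OPEN,np.ones((3,3))))
    for i in range(1,n):
        if st[i,4]>1500:
            ys,xs=np.where(l==i); print(nm,ce[i].round(),st[i,4],rect(cast(d,np.c_[xs,ys],z)))
b=cv2.morphologyEx(m.astype(np.uint8),cv2.MORPH_OPEN,np.ones((3,3)));n,l,st,ce=cv2.connectedComponentsWithStats(b)
i=1+np.argmax(st[1:,4]); ys,xs=np.where(l==i); hu=cv2.convexHull(np.c_[xs,ys].astype(np.int32)).reshape(-1,2)
hu=hu[(hu[:,0]>3)&(hu[:,1]>3)]; P=c(hu,.129); A=np.c_[2*P,np.ones(len(P))]; s=np.linalg.lstsq(A,(P**2).sum(1),rcond=None)[0]; print("circle",s[:2],np.sqrt(s[2]+s[0]**2+s[1]**2))
print("bar",c([(482,132),(472,97),(493,94),(484,172),(507,165)],.144))
print("disc", c([(476,130)],.112))
print("machine edge dir",c([(95,355),(567,190)],.1), c([(567,190),(530,0)],.1))
E
python3 car.py
```

```text
hub [[ 515.2 -113.2]]
marks [[ 580.6 -119.6]
 [ 489.6  -50.6]
 [ 475.6 -164.5]]
white [128.  39.] 11629 (array([ 579.6, -121.2]), array([98.3, 52.6]), 82.9)
white [271. 202.] 5308 (array([ 451.7, -145.7]), array([277.5, 134.7]), -61.3)
white [246. 171.] 10317 (array([ 475. , -167.3]), array([105.1,  52.6]), -36.8)
white [490. 129.] 2011 (array([ 464.4, -344.9]), array([52.6, 22.6]), 9.1)
white [452. 139.] 1527 (array([ 464.7, -314.9]), array([48.7, 19.9]), 8.3)
white [ 84. 193.] 8482 (array([487.5, -50.5]), array([105.4,  45.5]), 23.2)
circle [ 515.11466914 -112.08541427] 125.11402057077292
bar [[ 468.7 -326.8]
 [ 490.8 -323.3]
 [ 489.5 -336. ]
 [ 443.5 -325.1]
 [ 444.5 -340. ]]
disc [[ 467.2 -334.8]]
machine edge dir [[ 355.     7.6]
 [ 405.4 -401.3]] [[ 405.4 -401.3]
 [ 541.1 -384.5]]
```

```bash

python3 -m jog '[[0,0,0,-0.2,-1,0.1,1],[0,0,0,-0.2,-1,0.1,1],[0,0,0,-0.2,-1,0.1,1],[0,0,0,-0.3,-1,0.1,1],[0,0,0,-0.3,-1,0.1,1]]' >/dev/null
python3 -m jog '[[0,0,0,-0.3,-1,0.1,1],[0,0,0,-0.3,-1,0.1,1],[0,0,0,-0.3,-1,0.1,1],[0,0,0,-0.3,-1,0.2,1],[0,0,0,-0.3,-1,0.2,1]]' | head -2
python3 -m jog '[[0,0,0,0,-1,0.2,1],[0,0,0,0,-0.4,0,1]]' | head -2
python3 -c "
from h import *
to((.4265,.139,.013,-13.5))
d=look('wrist'); cv2.imwrite('pics/w2.png',d['img'][:,:,::-1])
np.savez('pics/w2.npz',**d)
I=d['img'].astype(int)
m=(I[...,1]-I[...,0]>25)&(I[...,1]>I[...,2]+8)&(I[...,1]>100)
comps(d,cv2.morphologyEx(m.astype(np.uint8),cv2.MORPH_OPEN,np.ones((5,5))),.036,500)
"
```

```text
t: 4.4
tool_pos: [0.4171, 0.0989, 0.2249]
t: 4.65
tool_pos: [0.4268, 0.1397, 0.2185]
t 4.65 at [426.8 139.7 218.5] yaw -13.4 tilt 0.1 open 0.0856 grip 0.0 F [ 0.1  0.  -0. ]
 turn rz 0.02 | shift [-0.    0.03  6.85]
[318. 214.] 6433 (array([425.1, 141.5]), array([96.8, 47.6]), -13.5) mean [426.9 141. ]
```

View pics/w2.png

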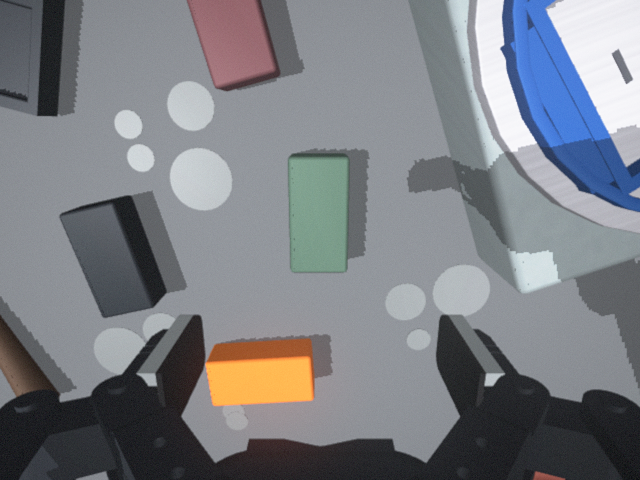

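The wrist view shows the green blank centred between the fingers at (318,214). I'll go down and grip.

```bash

python3 -m jog '[[0,0,0,0,0,1,1],[0,0,0,0,0,1,1],[0,0,0,0,0,1,1],[0,0,0,0,0,1,1],[0,0,0,0,0,1,1]]' >/dev/null
python3 -m jog '[[0,0,0,0,-0.04,1,1],[0,0,0,0,0,0.8,1],[0,0,0,0,0,0,-1],[0,0,0,0,0,0,-1],[0,0,0,0,0,0,-1]]' 60
python3 -m jog '[[0,0,0,0,0,0,-1],[0,0,0,0,0,0,-1],[0,0,0,0,0,0,-1]]'
python3 -c "
from h import *
to((.4265,.139,.2,-36.8),(.4756,-.1655,.2,-36.8))"
```

```text
t: 5.95
tool_pos: [0.429, 0.1401, 0.0171]
tool_rot: [-3.119, 0.371, -0.005]
contact_force: [-0.2, 0.5, 3.0]
opening: 0.0484
grip_force: 65.3
t: 6.32
tool_pos: [0.429, 0.1401, 0.0171]
tool_rot: [-3.119, 0.37, -0.005]
contact_force: [-0.1, -2.1, 5.7]
opening: 0.0484
grip_force: 65.7
t 6.33 at [429.  140.1  17.1] yaw -13.5 tilt 0.18 open 0.0484 grip 65.7 F [-0.1 -2.1  5.7]
 turn rz 4.65 | shift [-0.05  0.08 -6.1 ]
 turn rz -0.0 | shift [ 7.39  7.15 -0.  ]
```

```bash

python3 -m jog '[[0,0,0,0,0,-0.5,-1],[0,0,0.9,0,0,-1,-1],[0,0,0.9,0,0,-1,-1],[0,0,0.9,0,0,-1,-1],[0,0,0.9,0,0,-1,-1]]' >/dev/null
python3 -m jog '[[0,0,1,0,0,-1,-1],[0,0,0,0,0,-0.6,-1],[0,0,0,0,0,0,-1]]'
python3 -c "
from h import *
to((.4773,-.1668,.2,-36.8))"
```

```text
t: 7.32
tool_pos: [0.4279, 0.1402, 0.1995]
tool_rot: [-2.983, 0.983, -0.003]
contact_force: [0.8, 0.2, -4.4]
opening: 0.0486
grip_force: 64.6
t 7.33 at [427.9 140.2 199.5] yaw -36.5 tilt 0.14 open 0.0486 grip 64.6 F [ 0.8  0.2 -4.4]
 turn rz 0.07 | shift [ 7.45  7.21 -0.02]
```

```bash

python3 -m jog '[[0,0,0.07,0.9,0.9,0,-1],[0,0,0,0.9,0.9,0,-1],[0,0,0,0.9,0.9,0,-1],[0,0,0,0.9,0.9,0,-1],[0,0,0,0.9,0.9,0,-1]]' >/dev/null
python3 -m jog '[[0,0,0,0.9,0.9,0,-1],[0,0,0,0.9,0.9,0,-1],[0,0,0,0.8,0.8,0,-1],[0,0,0,0.3,0.1,0,-1],[0,0,0,0,0,0,-1]]'
python3 -c "
from h import *
to((.4773,-.1668,.15,-36.8))
for n in ('wrist','side'):
    d=look(n); cv2.imwrite('pics/p1%s.png'%n,d['img'][:,:,::-1]); I=d['img'].astype(int)
    m=(I[...,1]-I[...,0]>25)&(I[...,1]>I[...,2]+8)&(I[...,1]>100)
    o=pose()[0]; comps(d,cv2.morphologyEx(m.astype(np.uint8),cv2.MORPH_OPEN,np.ones((3,3))),o['tool_pos'][2]-.0171+.036,200)
"
```

```text
t: 8.57
tool_pos: [0.475, -0.1655, 0.1968]
tool_rot: [-2.979, 0.994, 0.005]
contact_force: [0.1, -0.7, -4.4]
opening: 0.0484
grip_force: 64.6
t 8.57 at [ 475.  -165.5  196.8] yaw -36.9 tilt 0.18 open 0.0484 grip 64.6 F [ 0.1 -0.7 -4.4]
 turn rz -0.02 | shift [ 0.09 -0.01  1.56]
[298. 237.] 1996 (array([ 507.9, -185.6]), array([37.1, 11.6]), 53.0) mean [ 511.1 -184.1]
[322. 392.] 9353 (array([ 458.7, -153.6]), array([46.2, 45.9]), -36.4) mean [ 458.6 -154.4]
[345.  82.] 1021 (array([687.5, 586.8]), array([142.2, 131.6]), 83.1) mean [687.4 584.4]
[564. 255.] 39547 (array([1045.2, -116.7]), array([1045.3,  431.6]), 88.6) mean [ 996.4 -159.9]
```

View pics/p1wrist.png

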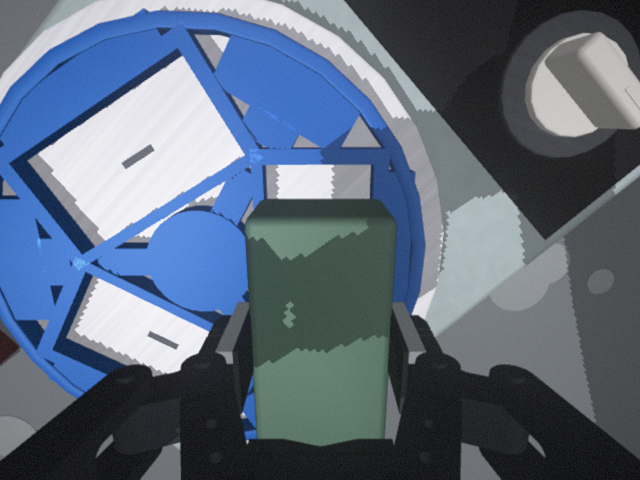

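The wrist view shows the blank over its pocket, with its top front edge at (248..393, 222) and the pocket's outer end at (262..373, 163).

```bash
python3 - <<'E'
from h import *
o,M,y=pose(); d=look('wrist'); b=o['tool_pos'][2]-.0171
a=np.radians(-36.8); B=np.array([[np.cos(a),np.sin(a)],[np.sin(a),-np.cos(a)]])  # tool x,y
T=o['tool_pos'][:2]
for nm,px,z in (("blank top front",[(247,220),(397,220)],b+.036),("blank bottom front",[(251,200),(392,200)],b),("pocket floor end",[(264,165),(372,165)],.115),("pocket rim end",[(256,160),(384,160)],.129),("mark0",[(138,156)],.115),("mark other",[(163,340)],.115)):
    P=cast(d,px,z)[:,:2]; print(nm,(P*1e3).round(1).tolist(),"rel tool",((P-T)@B.T*1e3).round(1).tolist())
E
```

```text
blank top front [[525.4, -173.8], [496.6, -212.2]] rel tool [[45.7, -23.0], [45.6, 25.1]]
blank bottom front [[527.8, -169.7], [493.3, -215.5]] rel tool [[45.1, -27.7], [45.0, 29.7]]
pocket floor end [[535.2, -171.3], [499.1, -219.4]] rel tool [[52.0, -30.9], [51.9, 29.3]]
pocket rim end [[539.8, -172.0], [499.7, -225.4]] rel tool [[56.1, -33.0], [56.0, 33.7]]
mark0 [[581.0, -118.6]] rel tool [[57.1, -100.4]]
mark other [[488.4, -49.4]] rel tool [[-58.4, -100.4]]
```

```bash

python3 -m jog '[[0,0,0,0.09,-0.03,0.6,-1],[0,0,0,0,0,0.6,-1],[0,0,0,0,0,0.4,-1],[0,0,0,0,0,0,-1]]'
python3 -c "
from h import *
to((.4773,-.1668,.1321,-36.8))"
```

```text
t: 9.22
tool_pos: [0.477, -0.1661, 0.1481]
tool_rot: [-2.98, 0.994, 0.006]
contact_force: [0.2, 0.2, -3.9]
opening: 0.0488
grip_force: 64.5
t 9.22 at [ 477.  -166.1  148.1] yaw -36.9 tilt 0.23 open 0.0488 grip 64.5 F [ 0.2  0.2 -3.9]
 turn rz -0.02 | shift [0.02 0.01 0.53]
```

```bash

python3 -m jog '[[0,0,0,0,0,0.25,-1],[0,0,0,0,0,0.15,-1],[0,0,0,0,0,0.1,-1],[0,0,0,0,0,0,-1]]'
python3 -c "
from h import *
to((.4773,-.1668,.1321,-36.8))"
```

```text
t: 9.72
tool_pos: [0.4781, -0.1668, 0.1352]
tool_rot: [-2.98, 0.994, 0.0]
contact_force: [0.3, -0.7, -4.1]
opening: 0.0485
grip_force: 64.6
t 9.72 at [ 478.1 -166.8  135.2] yaw -36.9 tilt 0.01 open 0.0485 grip 64.6 F [ 0.3 -0.7 -4.1]
 turn rz -0.02 | shift [-0.02  0.02  0.1 ]
```

```bash

python3 -m jog '[[0,0,0,0,0,0.08,-1],[0,0,0,0,0,0.03,-1],[0,0,0,0,0,0,-1],[0,0,0,0,0,0,1],[0,0,0,0,0,0,1]]'
python3 -m jog '[[0,0,0,0,0,-0.3,1],[0,0,0,0,0,-0.6,1],[0,0,0,0,0,-1,1],[0,0,0,0,0,-1,1]]'
python3 -c "
from h import *
d=look('side'); I=d['img'].astype(int)
m=(I[...,1]-I[...,0]>25)&(I[...,1]>I[...,2]+8)&(I[...,1]>100)
m[340:]=0;m[:200]=0
comps(d,m,.151,150)
d=look('wrist');cv2.imwrite('pics/p1b.png',d['img'][:,:,::-1])
to((.4285,.325,.2,.6))"
```

```text
t: 10.35
tool_pos: [0.4789, -0.1671, 0.133]
tool_rot: [2.98, -0.994, 0.003]
contact_force: [-0.5, -1.0, -0.7]
opening: 0.0819
grip_force: 0.0
t: 10.85
tool_pos: [0.4785, -0.1669, 0.2216]
tool_rot: [2.98, -0.994, 0.003]
contact_force: [-0.1, -0.4, 0.2]
opening: 0.0856
grip_force: 0.0
[567. 260.] 19072 (array([1045.8, -164.4]), array([428.7, 407.3]), -9.6) mean [1035.2 -151.7]
[303. 294.] 674 (array([ 475. , -167.3]), array([95.8, 47.4]), -37.0) mean [ 470.2 -163.9]
t 10.95 at [ 480.7 -168.   225.2] yaw -36.9 tilt 0.57 open 0.0851 grip 0.0 F [0.1 0.1 1.2]
 turn rz -7.5 | shift [ -1.57 -16.45   0.84]
```

View pics/p1b.png

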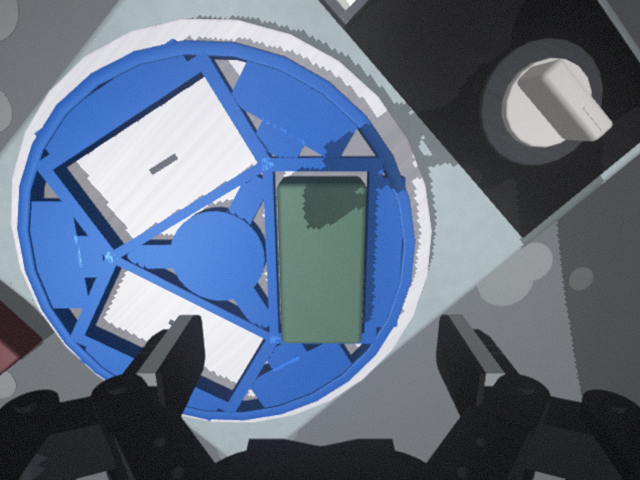

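The green blank is seated flat in its pocket at (320,260). Grey is next.

```bash

python3 -m jog '[[0,0,-1,0,0,0,1],[0,0,-1,0,0,0,1],[0,0,-1,0,0,0,1],[0,0,-1,0,0,0,1],[0,0,-1,0,0,0,1]]' >/dev/null
python3 -m jog '[[0,0,-1,0,0,0,1],[0,0,-1,0,0,0,1],[0,0,-0.5,0,0,0,1],[0,0,0,0,-1,0,1],[0,0,0,-0.1,-1,0,1]]' >/dev/null
python3 -m jog '[[0,0,0,-0.1,-1,0,1],[0,0,0,-0.1,-1,0,1],[0,0,0,-0.1,-1,0,1],[0,0,0,-0.1,-1,0,1],[0,0,0,-0.1,-1,0,1]]' >/dev/null
python3 -m jog '[[0,0,0,-0.1,-1,0,1],[0,0,0,-0.1,-1,0,1],[0,0,0,-0.1,-1,0,1],[0,0,0,-0.1,-1,0,1],[0,0,0,-0.1,-1,0,1]]' >/dev/null
python3 -m jog '[[0,0,0,-0.1,-1,0,1],[0,0,0,-0.1,-1,0,1],[0,0,0,-0.1,-1,0,1],[0,0,0,0,-0.2,0,1],[0,0,0,0,0,0,1]]'
cat > wl.py <<'E'
from h import *
import sys
d=look('wrist'); I=d['img'].astype(int); c=sys.argv[1]
m={'grey':(I.sum(-1)<235)&(I.sum(-1)>130)&(I[...,2]-I[...,0]>5),'purple':(I[...,0]-I[...,1]>25)&(I[...,0]>100)&(I[...,2]>I[...,1])}[c]
m[300:]=0; cv2.imwrite('pics/wl_%s.png'%c,d['img'][:,:,::-1])
comps(d,cv2.morphologyEx(m.astype(np.uint8),cv2.MORPH_OPEN,np.ones((5,5))),.036,1500)
E
python3 wl.py grey
python3 -c "
from h import *
to((.4285,.325,.013,.6))"
```

```text
t: 14.08
tool_pos: [0.4314, 0.2886, 0.2189]
tool_rot: [3.141, 0.017, -0.0]
contact_force: [0.0, -0.5, -0.6]
opening: 0.0853
grip_force: 0.0
t 14.12 at [431.5 288.2 219. ] yaw 0.6 tilt 0.03 open 0.0856 grip 0.0 F [ 0.7 -1.1  0.5]
 turn rz -0.0 | shift [-0.09 -1.23  6.87]
```

```bash

python3 -m jog '[[0,0,0,-0.1,-0.8,1,1],[0,0,0,0,-0.4,1,1],[0,0,0,0,0,0,1]]' | head -2
python3 -c "
from h import *
d=look('wrist'); I=d['img'].astype(int); u,v=proj(d,[(.4285,.325,.036)])[0].astype(int); print(u,v,I[v,u],I[v,u-70],I[v,u+70])
c=I[v,u]; m=(abs(I-c).max(-1)<14); m[320:]=0
comps(d,cv2.morphologyEx(m.astype(np.uint8),cv2.MORPH_OPEN,np.ones((5,5))),.036,1500)
to((.4285,.325,.013,.6))"
```

```text
t: 14.5
tool_pos: [0.4265, 0.3232, 0.1561]
316 231 [77 82 89] [156 159 166] [106 110 113]
[311. 227.] 9208 (array([427.8, 329.2]), array([97.3, 47.4]), -0.7) mean [431.1 328.6]
t 14.55 at [427.7 323.6 158.2] yaw 0.6 tilt 0.15 open 0.0854 grip 0.0 F [ 0.4 -0.2  0.4]
 turn rz -0.01 | shift [ 0.03 -0.05  4.84]
```

```bash

python3 -m jog '[[0,0,0.08,0.03,-0.12,1,1],[0,0,0,0,0,1,1],[0,0,0,0,0,1,1],[0,0,0,0,0,1,1],[0,0,0,0,0,0.6,1]]' |head -2
python3 -m jog '[[0,0,0,0,0,0.15,1],[0,0,0,0,0,0,-1],[0,0,0,0,0,0,-1],[0,0,0,0,0,0,-1],[0,0,0,0,0,0,-1]]' 60
python3 -c "
from h import *
to((.429,.325,.2,23.2))"
```

```text
t: 15.18
tool_pos: [0.4298, 0.3278, 0.0213]
t: 15.8
tool_pos: [0.4303, 0.3292, 0.0184]
tool_rot: [-3.14, -0.006, -0.005]
contact_force: [0.1, -0.5, 5.9]
opening: 0.0486
grip_force: 65.9
t 15.8 at [430.3 329.2  18.4] yaw 0.2 tilt 0.2 open 0.0486 grip 65.9 F [ 0.1 -0.5  5.9]
 turn rz -4.6 | shift [-0.1   0.11 -6.05]
```

```bash

python3 -m jog '[[0,0,0,0,0,-0.5,-1],[0,0,-0.9,0,0,-1,-1],[0,0,-0.9,0,0,-1,-1],[0,0,-0.9,0,0,-1,-1],[0,0,-0.9,0,0,-1,-1]]' >/dev/null
python3 -m jog '[[0,0,-1,0,0,-1,-1],[0,0,0,0,0,-0.6,-1],[0,0,0,0,0,0,-1]]' |head -2
python3 -c "
from h import *
to((.4919,-.0506,.2,23.2))"
```

```text
t: 16.8
tool_pos: [0.4294, 0.3286, 0.2007]
t 16.8 at [429.4 328.6 200.7] yaw 23.1 tilt 0.13 open 0.0486 grip 65.0 F [ 0.2 -1.3 -4.3]
 turn rz -0.01 | shift [-3.06 12.44  0.02]
```

```bash

python3 -m jog '[[0,0,0,-0.25,1,0,-1],[0,0,0,-0.25,1,0,-1],[0,0,0,-0.25,1,0,-1],[0,0,0,-0.25,1,0,-1],[0,0,0,-0.25,1,0,-1]]' >/dev/null
python3 -m jog '[[0,0,0,-0.25,1,0,-1],[0,0,0,-0.25,1,0,-1],[0,0,0,-0.25,1,0,-1],[0,0,0,-0.25,1,0,-1],[0,0,0,-0.25,1,0,-1]]' >/dev/null
python3 -m jog '[[0,0,0,-0.3,1,0,-1],[0,0,0,-0.3,0.9,0,-1],[0,0,0,0,0.5,0,-1],[0,0,0,0,0,0,-1]]' |head -2
python3 -c "
from h import *
to((.4919,-.0506,.1334,23.2))
d=look('wrist'); cv2.imwrite('pics/p0w.png',d['img'][:,:,::-1])"
```

```text
t: 18.55
tool_pos: [0.4897, -0.0504, 0.1983]
t 18.55 at [489.7 -50.4 198.3] yaw 23.1 tilt 0.13 open 0.0484 grip 64.9 F [-0.9  0.6 -3.5]
 turn rz -0.02 | shift [0.06 0.04 2.16]
```

View pics/p0w.png

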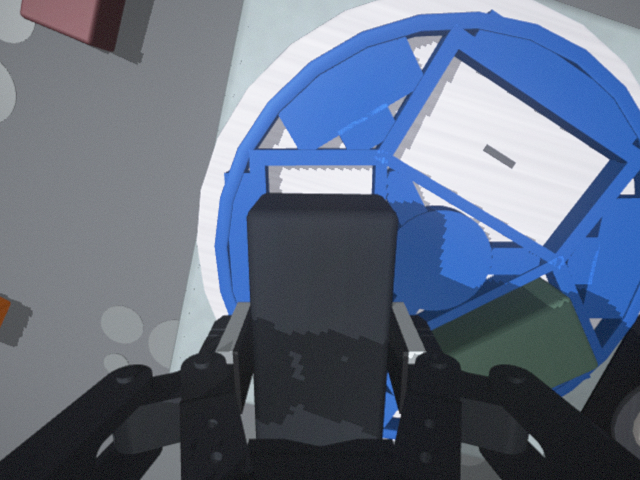

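The blank is lined up over pocket0: its front edge is at (247..398, 214) and the pocket end at (266..374, 166). That is the same geometry as before.

```bash

python3 -m jog '[[0,0,0,0.05,0.02,0.6,-1],[0,0,0,0,0,0.6,-1],[0,0,0,0,0,0.4,-1],[0,0,0,0,0,0.25,-1],[0,0,0,0,0,0.15,-1]]' | head -4
python3 -m jog '[[0,0,0,0,0,0.1,-1],[0,0,0,0,0,0,-1]]' | head -4
python3 -c "
from h import *
to((.4919,-.0506,.1334,23.2))"
```

```text
t: 19.23
tool_pos: [0.4915, -0.0501, 0.139]
tool_rot: [-3.077, -0.632, 0.0]
contact_force: [-0.1, -0.4, -3.6]
t: 19.48
tool_pos: [0.4918, -0.0503, 0.1367]
tool_rot: [3.077, 0.632, 0.001]
contact_force: [0.4, 0.5, -4.9]
t 19.48 at [491.8 -50.3 136.7] yaw 23.2 tilt 0.02 open 0.0486 grip 64.9 F [ 0.4  0.5 -4.9]
 turn rz -0.0 | shift [-0.    0.01  0.11]
```

```bash

python3 -m jog '[[0,0,0,0,0,0.08,-1],[0,0,0,0,0,0.03,-1],[0,0,0,0,0,0,-1],[0,0,0,0,0,0,1],[0,0,0,0,0,0,1]]'
python3 -m jog '[[0,0,0,0,0,-0.3,1],[0,0,0.5,0,0,-0.6,1],[0,0,1,0,0,-1,1],[0,0,1,0,0,-1,1],[0,0,1,0,0,0,1]]' | head -2
python3 -m jog '[[0,0,0.9,0,0,0,1],[0,0,0,0,0,0,1]]' | head -2
python3 -c "
from h import *
d=look('side'); I=d['img'].astype(int)
u,v=proj(d,[(.4896,-.0516,.151)])[0].astype(int); print(u,v,I[v,u])
m=(I.sum(-1)<260)&(I[...,2]>48); m[:v-30]=0;m[v+25:]=0;m[:,:u-60]=0;m[:,u+60:]=0
comps(d,m,.151,100)
to((.5925,.171,.2,1))"
```

```text
t: 20.1
tool_pos: [0.4924, -0.0504, 0.1342]
tool_rot: [3.077, 0.632, 0.003]
contact_force: [-0.5, -0.5, -0.3]
opening: 0.0823
grip_force: 0.0
t: 20.72
tool_pos: [0.4937, -0.0507, 0.2249]
t: 20.98
tool_pos: [0.4919, -0.0503, 0.2212]
306 253 [36 42 53]
[314. 251.] 1830 (array([516.9, -39.2]), array([196.5, 128.7]), 61.1) mean [508.4 -46. ]
t 21.02 at [491.8 -50.2 220.9] yaw 1.3 tilt 0.06 open 0.0857 grip 0.0 F [ 0.7  0.3 -0.1]
 turn rz 0.06 | shift [ 3.48 -7.31  0.7 ]
```

```bash

python3 -m jog '[[0,0,0,0.5,-1,0,1],[0,0,0,0.5,-1,0,1],[0,0,0,0.5,-1,0,1],[0,0,0,0.5,-1,0,1],[0,0,0,0.5,-1,0,1]]' >/dev/null
python3 -m jog '[[0,0,0,0.5,-1,0.5,1],[0,0,0,0.5,-1,0.5,1],[0,0,0,0,-0.4,0.5,1],[0,0,0,0,0,0.5,1],[0,0,0,0,0,0,1]]' | head -2
python3 wl.py purple
python3 -c "
from h import *
to((.5925,.171,.013,1))"
```

```text
t: 22.28
tool_pos: [0.5905, 0.173, 0.1582]
[322. 228.] 9730 (array([591.8, 171.3]), array([98. , 48.8]), 1.3) mean [594.2 171.3]
t 22.32 at [591.2 173.  159.4] yaw 1.2 tilt 0.09 open 0.0853 grip 0.0 F [ 0.6  0.5 -0.2]
 turn rz 0.03 | shift [0.04 0.07 4.88]
```

```bash

python3 -m jog '[[0,0,0,0,0.05,1,1],[0,0,0,0,0,1,1],[0,0,0,0,0,1,1],[0,0,0,0,0,1,1],[0,0,0,0,0,0.6,1]]' |head -2
python3 -m jog '[[0,0,0,0,0,0.15,1],[0,0,0,0,0,0,-1],[0,0,0,0,0,0,-1],[0,0,0,0,0,0,-1],[0,0,0,0,0,0,-1]]' 60
python3 -c "
from h import *
to((.592,.1713,.2,83.1))"
```

```text
t: 22.95
tool_pos: [0.5918, 0.1716, 0.0215]
t: 23.58
tool_pos: [0.5935, 0.1725, 0.0198]
tool_rot: [3.141, 0.033, 0.005]
contact_force: [-1.1, -1.7, 7.6]
opening: 0.0485
grip_force: 66.3
t 23.57 at [593.5 172.5  19.8] yaw 1.2 tilt 0.19 open 0.0485 grip 66.3 F [-1.1 -1.7  7.6]
 turn rz -16.38 | shift [-0.04 -0.05 -6.01]
```

```bash

python3 -m jog '[[0,0,0,0,0,-0.5,-1],[0,0,0,0,0,-1,-1],[0,0,-0.4,0,0,-1,-1],[0,0,-1,0,0,-1,-1],[0,0,-1,0,0,-1,-1]]' >/dev/null
python3 -m jog '[[0,0,-1,0,0,-1,-1],[0,0,-1,0,0,-0.6,-1],[0,0,-1,0,0,0,-1],[0,0,-1,0,0,0,-1],[0,0,-1,0,0,0,-1]]' >/dev/null
python3 -m jog '[[0,0,-1,0,0,0,-1],[0,0,-1,0,0,0,-1],[0,0,-1,0,0,0,-1],[0,0,-1,0,0,0,-1],[0,0,-1,0,0,0,-1]]' >/dev/null
python3 -m jog '[[0,0,-1,0,0,0,-1],[0,0,-1,0,0,0,-1],[0,0,-1,0,0,0,-1],[0,0,-1,0,0,0,-1],[0,0,0,0,0,0,-1]]' |head -2
python3 -c "
from h import *
to((.5808,-.1188,.2,83.1))"
```

```text
t: 26.08
tool_pos: [0.5909, 0.1725, 0.1995]
t 26.07 at [590.9 172.5 199.5] yaw 83.2 tilt 0.15 open 0.0489 grip 65.1 F [ 0.4 -0.7 -5.4]
 turn rz 0.01 | shift [-9.68  0.83 -0.02]
```

```bash

python3 -m jog '[[0,0,0,-1,0.1,0,-1],[0,0,0,-1,0.1,0,-1],[0,0,0,-1,0.1,0,-1],[0,0,0,-1,0.1,0,-1],[0,0,0,-1,0.1,0,-1]]' >/dev/null
python3 -m jog '[[0,0,0,-1,0.1,0,-1],[0,0,0,-1,0.1,0,-1],[0,0,0,-1,0.1,0,-1],[0,0,0,-1,0,0,-1],[0,0,0,-0.6,0,0,-1]]' >/dev/null
python3 -m jog '[[0,0,0,0,0,0,-1]]' |head -2
python3 -c "
from h import *
to((.5808,-.1188,.1348,83.1))
d=look('wrist'); cv2.imwrite('pics/p2w.png',d['img'][:,:,::-1])"
```

```text
t: 27.45
tool_pos: [0.5813, -0.117, 0.2004]
t 27.45 at [ 581.3 -117.   200.4] yaw 83.1 tilt 0.06 open 0.0485 grip 65.1 F [ 0.9  0.6 -4.8]
 turn rz -0.01 | shift [-0.06 -0.01  2.19]
```

View pics/p2w.png

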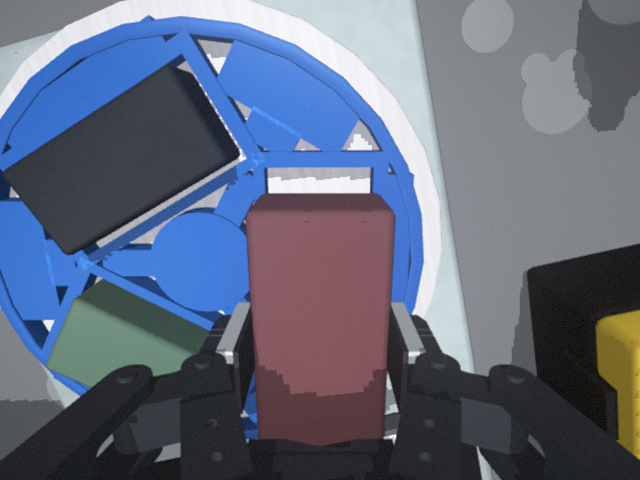

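Grey is seated in pocket0, and purple lines up over pocket2 with its front edge at (248..394, 213) and the pocket end at (265..374, 167). I'll lower it.

```bash

python3 -m jog '[[0,0,0,0,0,0.6,-1],[0,0,0,0,0,0.6,-1],[0,0,0,0,0,0.4,-1],[0,0,0,0,0,0.25,-1],[0,0,0,0,0,0.15,-1]]' | head -4
python3 -m jog '[[0,0,0,0,0,0.1,-1],[0,0,0,0,0,0,-1]]' | head -4
python3 -c "
from h import *
to((.5808,-.1188,.1348,83.1))"
```

```text
t: 28.12
tool_pos: [0.5817, -0.1162, 0.1401]
tool_rot: [-2.349, -2.086, 0.0]
contact_force: [1.5, 0.3, -4.6]
t: 28.38
tool_pos: [0.5819, -0.1164, 0.1379]
tool_rot: [2.349, 2.086, 0.0]
contact_force: [-0.1, 0.1, -5.3]
t 28.38 at [ 581.9 -116.4  137.9] yaw 83.2 tilt 0.02 open 0.0483 grip 65.1 F [-0.1  0.1 -5.3]
 turn rz 0.02 | shift [-0.08 -0.03  0.1 ]
```

```bash

python3 -m jog '[[0,0,0,-0.04,-0.02,0.08,-1],[0,0,0,0,0,0.03,-1],[0,0,0,0,0,0,-1],[0,0,0,0,0,0,1],[0,0,0,0,0,0,1]]'
python3 -m jog '[[0,0,0,0,0,-0.3,1],[0,0,0,0,0,-0.6,1],[0,0,1,0,0,-1,1],[0,0,1,0,0,-1,1],[0,0,1,0,0,0,1]]' | head -2
python3 -c "
from h import *
to((.467,-.332,.22,5))"
```

```text
t: 29.0
tool_pos: [0.582, -0.1177, 0.1359]
tool_rot: [2.348, 2.084, 0.002]
contact_force: [0.6, -0.1, -0.3]
opening: 0.0817
grip_force: 0.0
t: 29.62
tool_pos: [0.5833, -0.1182, 0.2275]
t 29.62 at [ 583.3 -118.2  227.5] yaw 68.0 tilt 0.51 open 0.0854 grip 0.0 F [-0.3 -0.2 -0.2]
 turn rz 12.61 | shift [-4.48  6.76  0.25]
```

```bash

python3 -m jog '[[0,0,1,0,0,0,1],[0,0,1,0,0,0,1],[0,0,1,0,0,0,1],[0,0,1,0,0,0,1],[0,0,1,0,0,0,1]]' >/dev/null
python3 -m jog '[[0,0,1,0,0,0,1],[0,0,1,0,0,0,1],[0,0,1,0,0,0,1],[0,0,1,0,0,0,1],[0,0,1,0,0,0,1]]' >/dev/null
python3 -m jog '[[0,0,1,0,0,0,1],[0,0,1,0,0,0,1],[0,0,0.6,0,0,0,1]]' | head -2
cat > ptr.py <<'E'
from h import *
import sys
d=look('side'); I=d['img'].astype(int); H=cv2.cvtColor(d['img'],cv2.COLOR_RGB2HSV)
z=.101
u,v=proj(d,[(.585,-.335,z)])[0]
def mean(m):
    B=np.zeros(m.shape,bool); B[325:392,360:420]=1; ys,xs=np.where(m&B); P=cast(d,np.c_[xs,ys],z)[:,:2]*1e3; a=np.radians(7); ax=np.c_[P@[np.cos(a),np.sin(a)],P@[-np.sin(a),np.cos(a)]]
    return len(xs),np.c_[xs,ys].mean(0).round(1),P.mean(0).round(1),"mx,my",ax.mean(0).round(1),"y span",np.percentile(ax[:,1],[3,97]).round(1)
print("green",mean((H[...,0]>40)&(H[...,0]<85)&(H[...,1]>110)))
print("orange",mean((H[...,0]>8)&(H[...,0]<25)&(H[...,1]>120)))
print("machine y of white",mean((H[...,1]<40)&(H[...,2]>190)))
cv2.imwrite('pics/%s.png'%sys.argv[1],cv2.resize(d['img'][320:400,280:440],(800,400),interpolation=cv2.INTER_CUBIC)[:,:,::-1])
E
python3 ptr.py s1
python3 -c "
from h import *
to((.467,-.332,.22,5))"
```

```text
t: 31.25
tool_pos: [0.5815, -0.1176, 0.2234]
green (44, array([383. , 350.8]), array([ 608.3, -290.5]), 'mx,my', array([ 568.3, -362.5]), 'y span', array([-365.2, -359.7]))
orange (45, array([391.4, 370.2]), array([ 614.1, -335.8]), 'mx,my', array([ 568.6, -408.2]), 'y span', array([-410.7, -405.6]))
machine y of white (981, array([390.4, 352.3]), array([ 621.7, -295.1]), 'mx,my', array([ 581.1, -368.7]), 'y span', array([-429.3, -305.5]))
t 31.3 at [ 581.5 -117.6  223.4] yaw 5.0 tilt 0.14 open 0.0852 grip 0.0 F [ 1.1  0.9 -0.5]
 turn rz 0.01 | shift [-4.43  6.79  0.11]
```

View pics/s1.png

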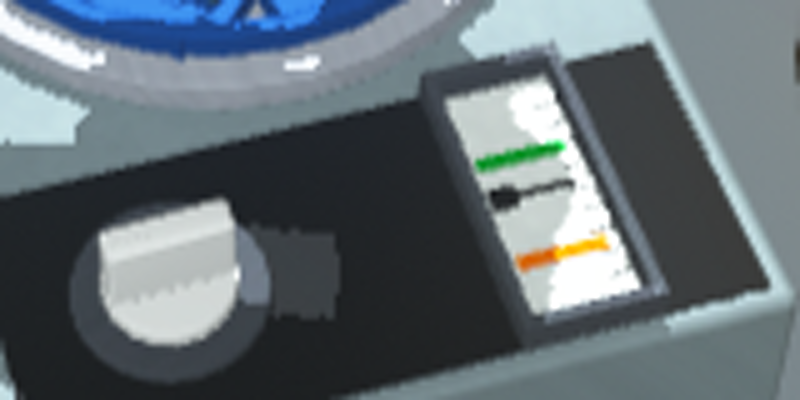

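The crop shows the pointer line from crop (515,197) to (572,184), below the green band at (520,156); orange is at (562,253). I'll compute the gap numerically and move over the knob.

```bash
cat > gap.py <<'E'
from h import *
d=look('side'); I=cv2.GaussianBlur(d['img'],(3,3),0).astype(int); H=cv2.cvtColor(d['img'],cv2.COLOR_RGB2HSV)
a=np.radians(7); ex=np.array([np.cos(a),np.sin(a)]); ey=np.array([-np.sin(a),np.cos(a)])
O=ex*.5683+ey*-.3625  # green centre from side view
# sample brightness along machine y at several machine x on the scale
s=np.arange(-.062,.022,.0005); g=d['img'].astype(np.float32).min(-1); sat=H[...,1].astype(np.float32)
for off in (0,.004,.008,.012,.016):
    px=proj(d,[np.r_[O+ex*off+ey*t,.101] for t in s]).astype(np.float32)
    mx=cv2.remap(d['img'].max(-1).astype(np.float32),px[:,:1],px[:,1:],cv2.INTER_LINEAR).ravel()
    hh=cv2.remap(sat,px[:,:1],px[:,1:],cv2.INTER_LINEAR).ravel()
    w=np.where((hh<90)&(s<.016)&(s>-.055),np.clip(np.median(mx)-25-mx,0,None),0); k=np.argmax(w); w=w*(abs(s-s[k])<.004)
    print("off",off,"pointer my-green mm",round((w@s)/w.sum()*1e3,1) if w.sum()>0 else None,"depth",w.max().round())
E
python3 gap.py
python3 -m jog '[[0,0,0,-0.63,1,0,1],[0,0,0,-0.63,1,0,1],[0,0,0,-0.63,1,0,1],[0,0,0,-0.63,1,0,1],[0,0,0,-0.63,1,0,1]]' >/dev/null
python3 -m jog '[[0,0,0,-0.63,1,0,1],[0,0,0,-0.63,0.8,0,1],[0,0,0,0,0,0,1]]' | head -2
python3 -c "
from h import *
d=look('wrist'); I=d['img'].astype(int); H=cv2.cvtColor(d['img'],cv2.COLOR_RGB2HSV)
u,v=proj(d,[(.467,-.332,.144)])[0]; print(u,v)
cv2.imwrite('pics/k.png',d['img'][:,:,::-1])
m=(H[...,1]<40)&(H[...,2]>150); B=np.zeros(m.shape,bool); u=int(u);v=int(v); B[max(v-90,0):v+110,u-90:u+90]=1
for lo in (150,180,205,225): print(lo); comps(d,((H[...,1]<45)&(H[...,2]>lo)&B),.144,300)
print(H[v-80:v+100:10,u][:,2]); print(H[v,u-80:u+80:6][:,2])
to((.467,-.332,.137,5))
"
```

```text
off 0 pointer my-green mm -16.8 depth 97.0
off 0.004 pointer my-green mm -16.7 depth 85.0
off 0.008 pointer my-green mm -16.8 depth 126.0
off 0.012 pointer my-green mm -16.4 depth 134.0
off 0.016 pointer my-green mm -17.3 depth 119.0
t: 32.35
tool_pos: [0.4671, -0.3342, 0.2225]
315.25944787156595 254.89343256840425
150
[313. 242.] 5073 (array([ 472.8, -328.5]), array([53. , 45.6]), -26.4) mean [ 474.5 -330.3]
[277. 327.] 4507 (array([ 439.9, -334.9]), array([110.5,  99.6]), -89.0) mean [ 417.3 -312.4]
180
[313. 243.] 4791 (array([ 472.6, -328.4]), array([52.4, 45.2]), -26.8) mean [ 473.8 -330.4]
[287. 307.] 1953 (array([ 451.4, -334.1]), array([109.3,  75.3]), -89.0) mean [ 431.7 -317.9]
205
[313. 243.] 4585 (array([ 472.6, -328.5]), array([52.1, 44.9]), -26.4) mean [ 473.7 -330.3]
[260. 303.] 1155 (array([ 430. , -314.7]), array([115.1,  59.9]), 61.0) mean [ 432.7 -301.1]
225
[313. 244.] 4368 (array([ 472.7, -328.3]), array([51.8, 44.3]), -25.6) mean [ 473.6 -330. ]
[ 61 124 127 210 233 254 254 254 254 254 254 254  70  68  64 216 147 141]
[ 65  67  68  71  73 132 133 137 254 254 254 253 254 254 254 187 231 229
 230 200 101 100  60  57  56  48  53]
t 32.4 at [ 467.7 -333.2  222.3] yaw 5.1 tilt 0.07 open 0.0852 grip 0.0 F [0.1 0.6 0.7]
 turn rz 0.03 | shift [-0.02 -0.04  2.84]
```

```bash
python3 - <<'E'
from h import *
I=cv2.imread('pics/k.png')
v=I.min(-1)
for r in range(170,310,6): print(r,' '.join('%3d'%x for x in v[r,245:405:5]))
d=look('wrist')
print("disc rim pred", proj(d,[(.467+.026*np.cos(t),-.332+.026*np.sin(t),.114) for t in np.radians([0,90,180,270])]).round(0).tolist(), "bar top", proj(d,[(.467+s*.0245,-.332+q*.007,.144) for s in(1,-1) for q in (1,-1)]).round(0).tolist())
E
```

```text
170  56  58  59  51  54  49  53  51  55  54  56  57  54  56  54  53  52  55  49  52  49  51  51  54  50  48  48  51  45  48  49  47
176  63  63  57  53  58  58  54  62  50  58  55  60  60  60  55  59  57  57  53  58  51  52  51  48  48  50  49  51  49  48  46  48
182  57  60  54  59  59  58  56  55  59  65  62  66  91  96  98  95  69  55  62  61  57  56  51  53  54  49  51  53  49  42  53  47
188  61  56  59  60  56  60  58  63  67 116 120 117 119 120 120 116 117 116 115  89  58  54  55  58  52  54  49  48  50  48  44  54
194  58  60  65  59  60  62  66 116 118 117 118 117 119 121 114 116 120 117 117 112 110  76  55  54  54  53  49  51  51  46  45  61
200  62  58  60  61  63  68 118 119 114 123 123 120 121 140 133 120 117 119 118 115 114 108  92  55  54  54  48  51  52  53  50  66
206  62  66  59  67  66 120 118 123 123 118 212 255 163 157 152 167 255 235 117  87 114 116 115  95  56  56  54  58  54  47  52  60
212  63  61  67  64 121 122 117 123 159 255 254 225 171 169 164 144 224 222 222 168  87  88 114 113  49  54  57  50  54  50  53  69
218  62  62  66  74 119 123 122 130 255 254 
[... 1519 characters left out ...]
  57  58  51  50 156
290  60  55  61  58  64  66  68  64  71  70  70  73 162 255 255 255 228  75  70  69  67  68  64  63  63  57  56  58  56  58  56 190
296  58  60  55  58  61  69  68  64  69  67  71  73  69  69  72  71  71  71  68  67  67  68  64  60  62  58  59  56  59  54  55 192
302  61  58  59  54  59  58  62  59  63  63  62  67  65  65  67  69  64  69  66  68  69  66  61  63  59  53  58  54  54  55  54 154
308  53  58  54  57  58  50  63  61  63  63  62  62  64  65  64  67  66  61  65  65  65  67  59  62  55  57  57  61  56  61  55 191
disc rim pred [[321.0, 202.0], [278.0, 238.0], [314.0, 278.0], [357.0, 245.0]] bar top [[308.0, 214.0], [333.0, 217.0], [302.0, 293.0], [325.0, 295.0]]
```

```bash

python3 -m jog '[[0,0,-0.67,0,-0.08,0.8,1],[0,0,0,0,0,0.8,1],[0,0,0,0,0,0.8,1],[0,0,0,0,0,0.5,1],[0,0,0,0,0,0.4,0.2]]' 30| head -2
python3 -m jog '[[0,0,0,0,0,0,-0.2]]' | head -2
python3 -c "
from h import *
to((.467,-.331,.121,8.4))"
```

```text
t: 33.08
tool_pos: [0.468, -0.3297, 0.1221]
t: 33.2
tool_pos: [0.4674, -0.3297, 0.1217]
t 33.2 at [ 467.4 -329.7  121.7] yaw 8.6 tilt 0.08 open 0.0515 grip 0.0 F [-0.1 -0.2 -0. ]
 turn rz 0.04 | shift [-0.02  0.04  0.02]
```

```bash

python3 -m jog '[[0,0,0,0,0.04,0,-1],[0,0,0,0,0,0,-1],[0,0,0,0,0,0,-1],[0,0,0,0,0,0,-1]]' 40
python3 gap.py
python3 -c "
from h import *
to((.467,-.331,.121,56.2))"
```

```text
t: 33.7
tool_pos: [0.4681, -0.3301, 0.1238]
tool_rot: [-3.13, -0.234, -0.001]
contact_force: [-1.0, 6.9, 5.8]
opening: 0.0132
grip_force: 42.1
off 0 pointer my-green mm -17.7 depth 87.0
off 0.004 pointer my-green mm -17.0 depth 55.0
off 0.008 pointer my-green mm -17.5 depth 89.0
off 0.012 pointer my-green mm -17.0 depth 57.0
off 0.016 pointer my-green mm -17.7 depth 118.0
t 33.75 at [ 468.1 -330.1  123.9] yaw 8.6 tilt 0.18 open 0.0133 grip 42.1 F [-1.9  7.3  5.1]
 turn rz -9.53 | shift [-0.05 -0.01  0.1 ]
```

```bash

python3 -m jog '[[0,0,-0.7,0,0,0,-1],[0,0,-1,0,0,0,-1],[0,0,-1,0,0,0,-1],[0,0,-1,0,0,0,-1],[0,0,-1,0,0,0,-1]]' 60 | head -4
python3 -m jog '[[0,0,-1,0,0,0,-1],[0,0,-1,0,0,0,-1],[0,0,-1,0,0,0,-1],[0,0,-0.5,0,0,0,-1],[0,0,0,0,0,0,-1]]' | head -4
python3 gap.py
python3 -c "
from h import *
to((.467,-.331,.121,56.2))"
```

```text
t: 34.38
tool_pos: [0.4679, -0.3296, 0.1239]
tool_rot: [-3.014, -0.87, -0.002]
contact_force: [-3.2, 8.7, 7.1]
t: 35.0
tool_pos: [0.4677, -0.3293, 0.1239]
tool_rot: [-2.848, -1.315, -0.002]
contact_force: [-4.0, 9.4, 8.3]
off 0 pointer my-green mm -3.6 depth 98.0
off 0.004 pointer my-green mm -3.0 depth 71.0
off 0.008 pointer my-green mm -3.9 depth 117.0
off 0.012 pointer my-green mm -4.2 depth 86.0
off 0.016 pointer my-green mm -3.0 depth 82.0
t 35.05 at [ 467.7 -329.3  123.9] yaw 49.6 tilt 0.28 open 0.0128 grip 63.3 F [-3.6  9.5  7.8]
 turn rz -1.32 | shift [-0.06  0.01  0.1 ]
```

```bash

python3 -m jog '[[0,0,-0.9,0,0,0,-1],[0,0,-0.9,0,0,0,-1],[0,0,0,0,0,0,-1]]' | head -4
python3 -m jog '[[0,0,0,0,0,0,-0.4],[0,0,0,0,0,0,-0.4],[0,0,0,0,0,0,-0.2]]' | tail -3
python3 -m jog '[[0,0,0,0,0,-0.5,-0.2],[0,0,0,0,0,-1,0],[0,0,0,0,0,-1,1],[0,0,0,0,0,-1,1],[0,0,0,-1,0,0,1]]' | head -2
python3 - <<'E'
from h import *
to((.467,-.331,.121,58))
d=look('side'); a=np.radians(7); ex=np.array([np.cos(a),np.sin(a)]); ey=np.array([-np.sin(a),np.cos(a)]); O=ex*.5683+ey*-.3625
s=np.arange(-.010,.0101,.001)
for off in (-.008,-.004,0,.004,.008,.012,.016):
    px=proj(d,[np.r_[O+ex*off+ey*t,.101] for t in s]).astype(np.float32)
    c=cv2.remap(d['img'],px[:,:1],px[:,1:],cv2.INTER_LINEAR)[:,0]; print(off,' '.join('%d/%d'%(p[0],p[1]) for p in c))
cv2.imwrite('pics/s2.png',d['img'][:,:,::-1])
E
sed -i 's/hh<90/hh<400/' gap.py; python3 gap.py
```

```text
t: 35.42
tool_pos: [0.4676, -0.3292, 0.1239]
tool_rot: [-2.735, -1.535, -0.003]
contact_force: [-3.9, 10.2, 8.0]
contact_force: [-0.3, -0.0, -0.1]
opening: 0.0342
grip_force: 0.0
t: 36.42
tool_pos: [0.4541, -0.3579, 0.2328]
t 36.42 at [ 454.1 -357.9  232.8] yaw 58.7 tilt 0.47 open 0.0852 grip 0.0 F [-0.3 -0.2 -0. ]
 turn rz 0.14 | shift [ 0.99 -0.11  3.73]
-0.008 252/253 244/248 233/239 217/223 194/201 161/170 119/129 82/92 69/78 61/69 61/69 63/70 70/77 87/94 93/99 141/146 204/207 249/251 252/253 254/255 254/255
-0.004 254/255 254/255 254/255 254/255 246/251 230/243 204/229 142/196 79/162 61/135 58/113 73/121 128/179 196/239 229/249 249/254 254/255 254/255 254/255 254/255 254/255
0 254/255 254/255 254/255 249/251 242/246 218/231 165/200 109/168 77/137 54/109 46/105 61/130 94/167 168/209 234/245 251/253 253/254 254/255 254/255 254/255 254/255
0.004 254/255 254/255 251/253 246/249 222/234 185/212 146/189 111/168 75/151 62/135 58/115 66/117 122/177 198/238 233/250 250/254 254/255 254/255 254/255 254/255 254/255
0.008 254/255 254/255 254/255 251/253 245/249 228/238 177/208 116/174 81/143 57/113 55/104 85/134 123/177 182/216 230/243 251/253 253/254 254/255 254/255 254/255 254/255
0.012 254/255 254/255 254/255 254/255 249/252 234/245 219/238 156/205 93/172 62/144 58/121 58/115 123/177 196/232 239/251 251/254 254/255 254/255 254/255 254/255 254/255
0.016 244/247 249/250 252/253 254/254 253/254 244/250 204/231 152/204 101/170 63/131 52/118 84/162 123/216 176/238 224/249 251/254 252/255 254/255 250/252 248/251 249/252
off 0 pointer my-green mm -0.5 depth 134.0
off 0.004 pointer my-green mm -0.3 depth 123.0
off 0.008 pointer my-green mm -0.5 depth 134.0
off 0.012 pointer my-green mm -0.1 depth 117.0
off 0.016 pointer my-green mm -0.5 depth 113.0
```

```bash
python3 - <<'E'
from h import *
d=look('side'); I=d['img'].astype(int)
ms={'g':((I[...,1]-I[...,0]>25)&(I[...,1]>I[...,2]+8)&(I[...,1]>100)),'p':((I[...,0]-I[...,1]>20)&(I[...,0]>100)),'k':((I.sum(-1)<260)&(I.sum(-1)>130)&(I[...,2]>50)&(I[...,2]-I[...,0]<35))}
for k,c in (('g',(.4756,-.1655)),('p',(.5806,-.1205)),('k',(.4896,-.0516))):
    u,v=proj(d,[(*c,.151)])[0].astype(int); B=np.zeros(I.shape[:2],bool); B[v-28:v+28,u-38:u+38]=1
    print(k,c); comps(d,ms[k]&B,.151,100)
to()
E
```

```text
g (0.4756, -0.1655)
p (0.5806, -0.1205)
[354. 273.] 781 (array([ 580.9, -122.6]), array([97.6, 48. ]), 83.2) mean [ 580.8 -123.9]
k (0.4896, -0.0516)
[285. 230.] 130 (array([450.4,  33.5]), array([54., 29.]), 51.8) mean [451.6  32.3]
t 36.58 at [ 451.9 -357.9  228.7] yaw 58.5 tilt 0.09 open 0.0851 grip 0.0 F [ 0.6  0.2 -0.3]
```

```bash
python3 -c "
from station import finish_job
print(finish_job())"
```

```text
the job is handed in; nothing more can be done
None
```

I set all three blanks down in their pockets, turned the knob until the pointer measured within about 0.5 mm of the green band's centre, and handed the job in at about 36.6 s; the hand-in returned no verdict. In the last check the arm hid grey and green, so their seating rests on earlier pictures, and I did not re-measure the inkstone and tools at the end.

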